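# Let the larger laundry ball out of its gravity chute

### The arm

A 6-joint arm with a two-finger parallel gripper is mounted at the origin on the work surface. World frame = base frame: x ahead of the robot, y to its left, z up, the work surface at z = 0. Lengths are in m, angles in degrees, forces in N, time in s.
With the tool pointing down it reaches from about 0.35 to 0.975 m from the base axis. Payload 17.4 kg.
Tool frame: the origin (TCP) lies midway between the tips of the shut fingers; the grasp point (between the pads) lies 19 mm behind it; z points along the fingers, y is the direction in which the jaws open and shut (so a half turn about z gives the same grasp; the last joint's range is limited). The gripper opens to 85 mm and grips with 20 to 120 N. Pads are 22 mm wide; open, the fingers measure 114 mm over their backs; the gripper's body (76 mm by 85 mm) begins 54 mm behind the grasp point. The pads swing forward as they close: fully open they stand 13 mm farther back than shut.
Start: joints at [-78.083, 6.646, 82.598, -0, 90.757, -2.166], TCP at [0.164, -0.655, 0.231] pointing down, gripper open.
Joint ranges: [-162.19, 162.19], [-47.58, 125.68], [4.15, 143.07], [-65.23, 245.23], [0.69, 171.88], [-170.13, 170.13]. Speed limits (degrees/s): [108.29, 108.29, 127.2, 180, 180, 180].

### API

Orientations are given as [roll, pitch, yaw] about the fixed x, y, z axes, in that order (R = Rz(yaw) Ry(pitch) Rx(roll)).
In Python, from workcell import manip, cams, recognise, tip_of gives the robot as it stands.
- The arm moves only by the tool apply_moves, never from a script. Its argument "targets" is a list of rows, each an object of numbers: "x", "y", "z": the shift along the tool's x, y, z in mm; "wx", "wy", "wz": the turn, a rotation vector about the tool's x, y, z in rad; "fingers": the finger opening in mm, from 0 to 85.4. A call has 1 to 10 rows; each row shifts and turns the pose as measured when the row begins, along the tool's axes as they then stand; what a row does not reach is not made up. A row lasts 1/10 s, in which the tool goes at most 50 mm and 8.59 degrees, less where a joint would pass 70% of its speed; a pose out of reach is approached as far as the arm can. A call with a gripper value outside its range is refused whole. The fingers move at their own pace and stop on an object; "newtons" is the grip in N (left out, the last holds). Time passes only in rows, so rows that do not move let the fingers close. It gives the time, the measured TCP pose, the force and the opening at its end, in the units of the state.
- manip.observe(): the state, without advancing time (a new reading comes with each control period).
- cams.read_camera(name): name is "scene" or "top"; returns a dict with "pixels" (384x512x3 uint8, red, green, blue), "z_map" (384x512 float32, m along the optical axis (not along the pixel's ray), 0 where there is no reading), "fov_y" (degrees; the focal length in pixels is half the picture's height over the tangent of half this angle, whatever the lens; pixels are square), "cx", "cy" (the principal point, pixels), "position" and "orientation" of the camera in the world. Camera axes: x right, y down, z forward; pixel columns grow to the right and rows downward; lengths in m; the calibration is good to about 2 mm. A picture is of the moment at which its call begins.
- manip.job_done(): hands the job in, once; it reports no verdict.
Trained networks look in a picture, given as the dict that the camera call returned (one of the last four; its "shot" number tells which), for a name from the list of things; names that differ only in an ending like _2 or _b are one class to them, and where a whole thing is asked for, a point or a joint stands for the part that bears it (a point fixed in the world has none). Each returns a list of dicts, best first, with "conf" (0 to 1); they miss things now and then, are a little off and sometimes report something else, mostly with a low value. They report only what shows in the picture. A call takes as long as a camera call. They do not tell look-alikes from the thing itself.
- recognise(picture, label): "centre" ([x, y, z] in m, in world coordinates, good to about 4 mm: the middle of the surface that is visible of it).
- tip_of(picture, label): "centre" ([x, y, z] in m, in world coordinates, good to about 4 mm: a listed point, or the origin of a listed thing).
The state is a dict: "t": time; "joint_pos": joint angles; "qvel": joint speeds; "effort": joint torques, N m; "eef_pos": TCP position; "orientation": TCP orientation; "ft_force": force on the tool from outside, world axes, zero at the start; "moment": the same for the moment, N m; "opening": opening from 0.0 (shut) to 1.0 (fully open).
Only numpy, scipy, OpenCV 4.12 (cv2) and the standard library are available. Lean on these libraries where they do the work, as an engineer would, in place of code of your own. Each camera call takes 0.05 s, during which the arm holds its last target.

### The job

Two lever-gated chutes stand in the rack's tray, each holding back one laundry ball: on the chute with the larger ball, press the lever's paddle down with a fingertip until the gate lifts and the ball rolls into the dish below, then let go so that the gate closes again. Do not work the other lever, do not touch either ball, and leave the other things in the tray where they are.

Things in the scene. Friction and masses are not known exactly. Their poses are not given: they have to be found in the camera images.
- chute_big: Chute that holds the larger ball; white plastic ramp, fixed, same as the other. Origin: underside of its foot, below the gate; +x up the ramp, +y to the paddle, z up. Channel 46 mm wide about y = 0, from x = +85 down to -48 mm at 10 degrees, floor 45 mm up at the gate, wall tops 70 mm, back 91 mm. Lever pivot at y = 80, z = 105 mm between posts 118 mm high.
- lever_big (a joint): Tilt of the rocking aluminium beam, rad: 0 at rest (gate down, sprung), grows as the paddle is pressed, stop at 0.6. The gate, a 30 mm wide plate across the ramp 80 mm from the pivot, lifts as the paddle sinks; the ball passes only above about 0.4: press to about 0.55 and stay until it is in the dish. Needs 2 N at first, 6 N at the stop; springs back when let go.
- paddle_big (a point): Centre of the top face of the lever's square paddle (34 x 34 mm, 8 mm thick), 90 mm from the pivot towards the chute's +y, 110 mm above the tray floor at rest; at 0.55 rad it is 48 mm lower and 11 mm nearer the pivot, its face tilted with the lever. Only open space beneath it.
- dish_big (a point): Centre, at floor level, of the white ceramic dish at the foot of this chute: 79 mm along the ramp's line, 67 mm across inside; floor a shallow vee, rim 48 mm above the chute's origin.
- ball_big_center (a point): Centre of the larger laundry ball, 40 mm across, blue plastic, resting on its ramp against the gate.
- chute_small: Chute that holds the smaller ball; white plastic ramp, fixed, same as the other. Origin: underside of its foot, below the gate; +x up the ramp, +y to the paddle, z up. Channel 46 mm wide about y = 0, from x = +85 down to -48 mm at 10 degrees, floor 45 mm up at the gate, wall tops 70 mm, back 91 mm. Lever pivot at y = 80, z = 105 mm between posts 118 mm high.
- lever_small (a joint): The same lever on the chute with the smaller ball; 0 at rest, 0.6 fully pressed.
- paddle_small (a point): The same point on the paddle of the chute with the smaller ball.
- dish_small (a point): Centre, at floor level, of the white ceramic dish at the foot of this chute: 79 mm along the ramp's line, 67 mm across inside; floor a shallow vee, rim 48 mm above the chute's origin.
- ball_small_center (a point): Centre of the smaller laundry ball, 28 mm across, blue plastic, resting on its ramp against the gate.
- bottle: Closed yellow bottle, 56 mm across, 150 mm tall, upright; origin under its centre. Bystander.
- brush: Orange lint brush lying flat, about 165 x 50 x 24 mm; origin at the underside near its middle, x towards the head. Bystander.
- soap_dish: Loose ceramic soap dish with a bar of soap, 70 x 100 x 23 mm; origin under its centre. Bystander.
- hook0: Aluminium hook lying flat, about 60 x 30 x 8 mm; origin under its centre, on the tray beside a chute's dish, on the paddle side. Bystander.
- hook1: Aluminium hook lying flat, about 60 x 30 x 8 mm; origin under its centre, on the tray beside a chute's dish, on the paddle side. Bystander.
- hook2: Aluminium hook lying flat, about 60 x 30 x 8 mm; origin under its centre. Bystander.
- ball_big: The larger laundry ball itself; its origin turns with it, so use point ball_big_center.
- ball_small: The smaller laundry ball itself; its origin turns with it, so use point ball_small_center.
Things that resemble listed ones, but are neither listed nor needed, are in the scene too. What is shaped like the ball_big but red or turquoise is not meant.

How it is judged (in metres and radians):
On the way, in this order (a step that is already met when the one before it is completed fails the run):
1. the fingers press the paddle of the larger ball's lever down by more than 0.3 rad (value of joint lever_big above 0.3 rad and contact force between the fingers and chute_big above 0.5 N and distance between the grasp point and paddle_big below 0.075 m), for 0.02 s.
2. the larger ball is in its chute's dish (x of ball_big_center in the frame of chute_big between -0.135 and -0.055 m and y of ball_big_center in the frame of chute_big between -0.036 and 0.036 m and z of ball_big_center in the frame of chute_big below 0.055 m), for 0.1 s.
At the end, for the whole second after the job is handed in: The larger ball lies at rest (under 0.05 m/s) within its chute's dish, both levers are back up (under 0.06 rad), and the smaller ball is still behind its gate (moved less than 15 mm) (all of step 2 and linear speed of ball_big below 0.05 m/s and value of joint each of lever_big, lever_small below 0.06 rad and distance of ball_small_center from where it was at the start of the episode below 0.015 m); the robot touches nothing.
It fails at once if a ball is touched by the robot (contact force between any of the fingers, the arm and ball_big above 0.3 N or contact force between any of the fingers, the arm and ball_small above 0.3 N).
It fails at once if a ball is lifted out of its chute (z of ball_big_center in the frame of chute_big above 0.09 m or z of ball_small_center in the frame of chute_small above 0.085 m).
It fails at once if the lever of the smaller ball's chute is worked (tilted more than 0.12 rad) (value of joint lever_small above 0.12 rad).
It fails at once if a bystander is moved by more than 20 mm (distance of any of bottle, brush, soap_dish, hook0, hook1, hook2 from where it was at the start of the episode above 0.02 m).
It also fails if it takes over 32 s, if anything falls off the work surface, if the arm or the gripper's body presses on something with over 40 N, if the wrist force passes 120 N, or if a joint passes its speed limit or range.

## Working session

There is one attempt and no reset: what is moved stays moved. The work goes in short steps, Python scripts to look and compute and a tool call to move; the robot and the scene stay as the last step left them, time stands still between calls to the robot, and variables do not carry over. Pictures are saved under pics/ and viewed, and the job is handed in when it is done.

Besides the shell and the picture viewer there is one more tool, called after "Call:" in YAML: its name, and indented under it one key for each argument. apply_moves: Moves the arm, as the interface text tells. Its arguments: {"type":"object","properties":{"targets":{"type":"array"},"newtons":{"type":"number"}},"required":["targets"]}

```bash
mkdir -p pics; ls; cat > h.py <<'E'
import numpy as np, cv2
from workcell import manip, cams, recognise, tip_of
def K(p):
    f=p["pixels"].shape[0]/2/np.tan(np.radians(p["fov_y"])/2); return f
E
python3 - <<'E'
from h import *
for n in ("scene","top"):
    p=cams.read_camera(n)
    cv2.imwrite(f"pics/{n}0.png",cv2.resize(p["pixels"][:,:,::-1],(800,600),interpolation=cv2.INTER_CUBIC))
    print(n,p["fov_y"],p["cx"],p["cy"],p["position"],p["orientation"])
    for l in ["chute_big","paddle_big","dish_big","ball_big_center","chute_small","paddle_small","ball_small_center","dish_small","hook0","bottle","brush","soap_dish"]:
        print(l,[(np.round(d["centre"],3).tolist(),round(d["conf"],2)) for d in tip_of(p,l)])
print(manip.observe())
E
```

```text
pics
scene 54.967278822884445 254.60006339755822 186.06308199516698 [ 0.8947156  -0.55448086  0.69385632] [-128.13581755   -0.66981354   31.36208294]
chute_big [([0.567, 0.06, 0.002], 0.66), ([0.45, -0.197, 0.006], 0.58), ([0.515, 0.205, 0.005], 0.33), ([0.59, 0.061, 0.073], 0.32)]
paddle_big [([0.612, 0.224, 0.117], 0.89), ([0.765, 0.035, 0.002], 0.39)]
dish_big [([0.476, 0.087, 0.015], 0.77)]
ball_big_center [([0.258, -0.268, 0.02], 0.72), ([0.268, 0.289, 0.021], 0.69), ([0.591, 0.057, 0.073], 0.65), ([0.594, 0.511, 0.02], 0.51)]
chute_small [([0.578, -0.291, 0.001], 0.64)]
paddle_small [([0.529, -0.126, 0.112], 0.82)]
ball_small_center [([0.596, -0.284, 0.066], 0.58)]
dish_small [([0.49, -0.316, 0.017], 0.78)]
hook0 [([0.45, -0.198, 0.004], 0.7), ([0.468, 0.361, 0.0], 0.6), ([0.513, 0.203, 0.003], 0.4), ([0.762, 0.035, 0.001], 0.28)]
bottle [([0.753, -0.208, 0.006], 0.83)]
brush [([0.766, 0.036, 0.003], 0.83)]
soap_dish [([0.756, 0.259, 0.004], 0.56)]
top 57.80572022666078 261.87671194502303 194.12030628421303 [0.38407624 0.11063052 1.22336409] [-174.41233512    0.20712937  -90.86
[... 847 characters left out ...]
 0.57)]
soap_dish [([0.754, 0.26, 0.006], 0.69)]
{'t': 1.3, 'joint_pos': array([-7.80839307e+01,  6.64538811e+00,  8.25987104e+01, -8.59312591e-04,
        9.07543245e+01, -2.16501222e+00]), 'qvel': array([ 0.0263875 ,  0.06948702,  0.08768712, -0.00586965, -0.01368641,
       -0.01014251]), 'effort': array([ 4.76007954e-04, -7.31736660e+01, -6.32637548e+01, -5.70693112e-05,
        5.94733247e-04,  5.72086378e-07]), 'eef_pos': array([ 0.16422149, -0.65472661,  0.23130191]), 'orientation': array([1.79998457e+02, 9.18198095e-04, 1.40810701e+01]), 'ft_force': array([-0.51010203, -0.18954789,  0.19503655]), 'moment': array([-0.01763174, -0.05244399, -0.02701494]), 'opening': 1.0027452486025878}
```

View pics/scene0.png

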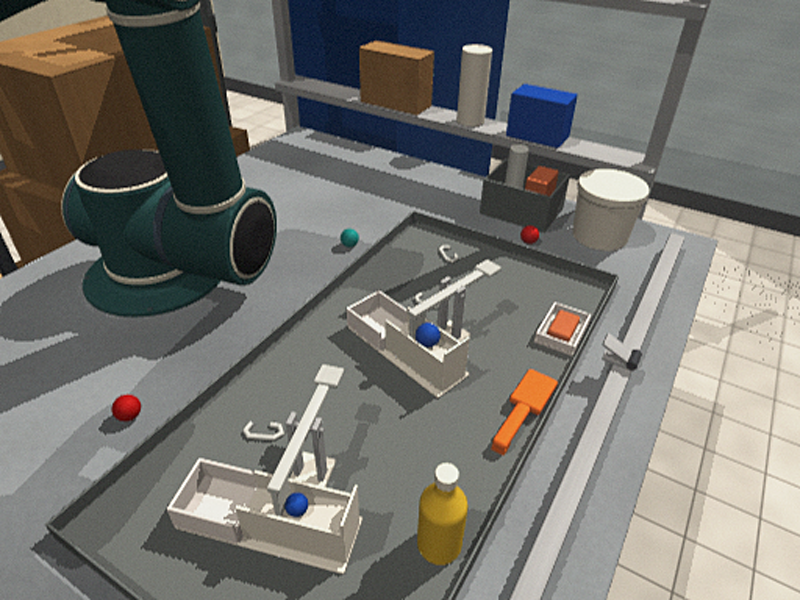

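View pics/top0.png

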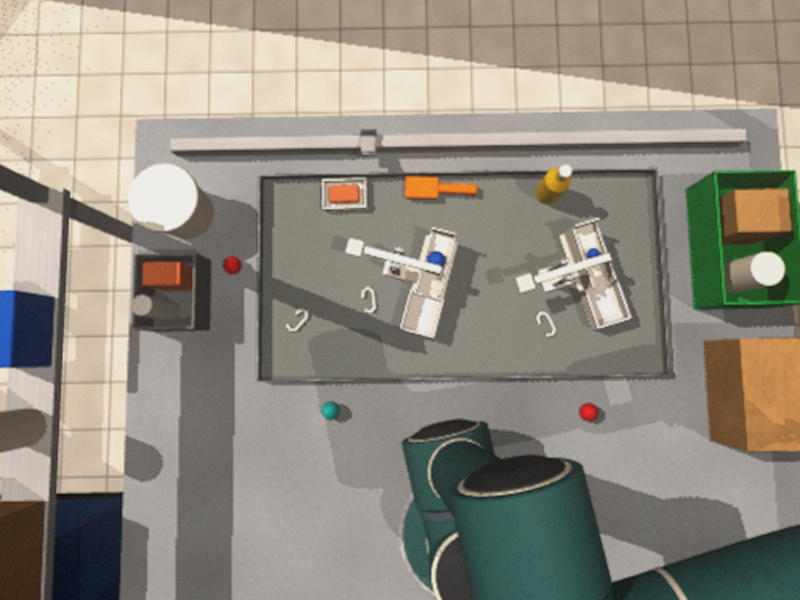

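The scene picture shows two chutes with blue balls, at (427,335) in the far one and (297,505) in the near one. Their paddles are at (488,268) and (329,376). Other balls that could be mistaken for it: red at (126,407) and (530,234), turquoise at (349,237). I'll measure the diameters and paddle geometry from the depth map, and crop both blue balls.

```bash
cat >> h.py <<'E'
from scipy.spatial.transform import Rotation as R
def cloud(p):
    f=K(p); z=p["z_map"]; h,w=z.shape
    u,v=np.meshgrid(np.arange(w),np.arange(h))
    P=np.stack([(u-p["cx"])/f*z,(v-p["cy"])/f*z,z],-1)
    return P@R.from_euler("xyz",p["orientation"],degrees=True).as_matrix().T+p["position"]
E
python3 - <<'E'
from h import *
import pickle
for n in ("scene","top"):
    p=cams.read_camera(n); pickle.dump(p,open(n+".pkl","wb"))
    W=cloud(p); f=K(p); im=p["pixels"].astype(int)
    hsv=cv2.cvtColor(p["pixels"],cv2.COLOR_RGB2HSV)
    m=((hsv[...,0]>100)&(hsv[...,0]<130)&(hsv[...,1]>120)).astype(np.uint8)
    nb,lab,st,ce=cv2.connectedComponentsWithStats(m)
    for i in range(1,nb):
        c=W[lab==i]; c=c[np.isfinite(c).all(1)]; q=np.median(c,0)
        if 0.4<q[0]<0.8 and abs(q[1])<0.4 and st[i,4]>10:
            z=np.median(p["z_map"][lab==i]); print(n,"ball",ce[i],st[i],q,"wxh mm",st[i,2]*z/f*1e3,st[i,3]*z/f*1e3)
    for nm,g in (("far",(.612,.225)),("near",(.530,-.127))):
        s=(np.hypot(W[...,0]-g[0],W[...,1]-g[1])<0.04)&(W[...,2]>0.095)&(W[...,2]<.13)
        c=W[s]; 
        if len(c)>5: print(n,nm,len(c),c.mean(0),np.median(c[:,2]),cv2.minAreaRect((c[:,:2]*1000).astype(np.float32)))
p=pickle.load(open("scene.pkl","rb"))["pixels"][:,:,::-1]
a=cv2.resize(p[140:260,200:340],(0,0),fx=2.8,fy=2.8,interpolation=2); b=cv2.resize(p[225:345,100:240],(0,0),fx=2.8,fy=2.8,interpolation=2)
cv2.imwrite("pics/crop.png",np.hstack([a,b]))
E
```

```text
scene ball [273.44565217 213.89130435] [266 207  16  15 184] [0.592489   0.04307362 0.08283144] wxh mm 39.15178006329242 36.70479380933664
scene ball [189.34302326 322.59883721] [182 316  15  15 172] [ 0.60102118 -0.28970364  0.07502625] wxh mm 27.61901891683837 27.61901891683837
scene far 134 [0.61127289 0.21419227 0.11120844] 0.11156053463584742 ((609.8132934570312, 213.72227478027344), (49.80669403076172, 33.30863952636719), 76.85319519042969)
scene near 249 [ 0.53451429 -0.1359124   0.11220968] 0.11245889279520693 ((534.4375, -138.11849975585938), (33.50050735473633, 55.180423736572266), 15.93036937713623)
top ball [379.12903226 161.4516129 ] [376 159   8   6  31] [ 0.59833108 -0.27760867  0.07974734] wxh mm 26.644236257406334 19.98317719305475
top ball [278.85074627 164.89552239] [274 161  10   9  67] [0.59048962 0.05523051 0.09063798] wxh mm 32.98518502579551 29.686666523215962
top far 144 [0.60886191 0.21920133 0.11497338] 0.11503037828622908 ((607.9453735351562, 215.28140258789062), (57.56546401977539, 33.899322509765625), 72.08519744873047)
top near 149 [ 0.53296521 -0.13115334  0.11522284] 0.11528500427945243 ((534.8681030273438, -136.1234130859375), (33.78212356567383, 58.894962310791016), 16.221439361572266)
```

View pics/crop.png

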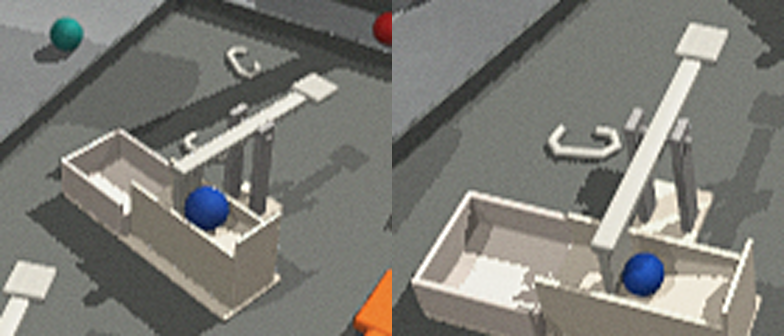

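The crop and the measurements agree. The far chute's ball is 39 mm across and the near one's is 27.6 mm, so the paddle I want is the far one, at about (0.612, 0.225, 0.113). The lever direction is about 74° in world yaw. Next I'll work out the moves over there, kept at z≈0.23 so they clear the bottle and the levers.

```bash
cat >> h.py <<'E'
def rows(n,goal,yaw=None,wmax=0.14):
    s=manip.observe(); T=R.from_euler("xyz",s["orientation"],degrees=True); d=(np.array(goal)-s["eef_pos"])/n*1000
    y0=s["orientation"][2]; tot=0 if yaw is None else np.radians(yaw-y0)
    print("from",s["t"],s["eef_pos"],s["orientation"])
    for i in range(n):
        l=T.inv().apply(d); w=np.clip(tot,-wmax,wmax); tot-=w
        T=R.from_rotvec([0,0,w])*T
        print({"x":round(l[0]),"y":round(l[1]),"z":round(l[2]),"wz":round(-w,2)})
E
python3 - <<'E'
from h import *
rows(20,(.62,.235,.22),74)
E
```

```text
from 1.4 [ 0.16425417 -0.65474086  0.2312911 ] [1.79998712e+02 4.10969148e-04 1.40856763e+01]
{'x': 33, 'y': -38, 'z': 1, 'wz': np.float64(-0.14)}
{'x': 38, 'y': -33, 'z': 1, 'wz': np.float64(-0.14)}
{'x': 42, 'y': -27, 'z': 1, 'wz': np.float64(-0.14)}
{'x': 45, 'y': -21, 'z': 1, 'wz': np.float64(-0.14)}
{'x': 48, 'y': -14, 'z': 1, 'wz': np.float64(-0.14)}
{'x': 49, 'y': -8, 'z': 1, 'wz': np.float64(-0.14)}
{'x': 50, 'y': -1, 'z': 1, 'wz': np.float64(-0.14)}
{'x': 50, 'y': 6, 'z': 1, 'wz': np.float64(-0.07)}
{'x': 49, 'y': 10, 'z': 1, 'wz': np.float64(-0.0)}
{'x': 49, 'y': 10, 'z': 1, 'wz': np.float64(-0.0)}
{'x': 49, 'y': 10, 'z': 1, 'wz': np.float64(-0.0)}
{'x': 49, 'y': 10, 'z': 1, 'wz': np.float64(-0.0)}
{'x': 49, 'y': 10, 'z': 1, 'wz': np.float64(-0.0)}
{'x': 49, 'y': 10, 'z': 1, 'wz': np.float64(-0.0)}
{'x': 49, 'y': 10, 'z': 1, 'wz': np.float64(-0.0)}
{'x': 49, 'y': 10, 'z': 1, 'wz': np.float64(-0.0)}
{'x': 49, 'y': 10, 'z': 1, 'wz': np.float64(-0.0)}
{'x': 49, 'y': 10, 'z': 1, 'wz': np.float64(-0.0)}
{'x': 49, 'y': 10, 'z': 1, 'wz': np.float64(-0.0)}
{'x': 49, 'y': 10, 'z': 1, 'wz': np.float64(-0.0)}
```

Call:
apply_moves:
  targets:
    - {"x":33,"y":-37,"z":0,"wz":-0.14,"fingers":0}
    - {"x":38,"y":-32,"z":0,"wz":-0.14,"fingers":0}
    - {"x":42,"y":-27,"z":0,"wz":-0.14,"fingers":0}
    - {"x":45,"y":-21,"z":0,"wz":-0.14,"fingers":0}
    - {"x":47,"y":-14,"z":0,"wz":-0.14,"fingers":0}
    - {"x":49,"y":-8,"z":0,"wz":-0.14,"fingers":0}
    - {"x":49,"y":-1,"z":0,"wz":-0.14,"fingers":0}
    - {"x":49,"y":6,"z":0,"wz":-0.07,"fingers":0}
    - {"x":48,"y":10,"z":0,"fingers":0}

```text
invalid input at $.targets[0]: expected keys x, y, z, wx, wy, wz, fingers
```

```bash
python3 - <<'E'
from h import *
rows(12,(.62,.235,.22),74)
E
```

```text
from 1.4 [ 0.16425417 -0.65474086  0.2312911 ] [1.79998712e+02 4.10969148e-04 1.40856763e+01]
{'x': 55, 'y': -63, 'z': 1, 'wz': np.float64(-0.14)}
{'x': 63, 'y': -54, 'z': 1, 'wz': np.float64(-0.14)}
{'x': 70, 'y': -45, 'z': 1, 'wz': np.float64(-0.14)}
{'x': 76, 'y': -35, 'z': 1, 'wz': np.float64(-0.14)}
{'x': 80, 'y': -24, 'z': 1, 'wz': np.float64(-0.14)}
{'x': 82, 'y': -13, 'z': 1, 'wz': np.float64(-0.14)}
{'x': 83, 'y': -1, 'z': 1, 'wz': np.float64(-0.14)}
{'x': 83, 'y': 11, 'z': 1, 'wz': np.float64(-0.07)}
{'x': 82, 'y': 16, 'z': 1, 'wz': np.float64(-0.0)}
{'x': 82, 'y': 16, 'z': 1, 'wz': np.float64(-0.0)}
{'x': 82, 'y': 16, 'z': 1, 'wz': np.float64(-0.0)}
{'x': 82, 'y': 16, 'z': 1, 'wz': np.float64(-0.0)}
```

All seven keys are required in every row.

Call:
apply_moves:
  targets:
    - {"x":33,"y":-37,"z":0,"wx":0,"wy":0,"wz":-0.14,"fingers":0}
    - {"x":38,"y":-32,"z":0,"wx":0,"wy":0,"wz":-0.14,"fingers":0}
    - {"x":42,"y":-27,"z":0,"wx":0,"wy":0,"wz":-0.14,"fingers":0}
    - {"x":45,"y":-21,"z":0,"wx":0,"wy":0,"wz":-0.14,"fingers":0}
    - {"x":47,"y":-14,"z":0,"wx":0,"wy":0,"wz":-0.14,"fingers":0}
    - {"x":49,"y":-8,"z":0,"wx":0,"wy":0,"wz":-0.14,"fingers":0}
    - {"x":49,"y":-1,"z":0,"wx":0,"wy":0,"wz":-0.14,"fingers":0}
    - {"x":49,"y":6,"z":0,"wx":0,"wy":0,"wz":-0.07,"fingers":0}
    - {"x":48,"y":10,"z":0,"wx":0,"wy":0,"wz":0,"fingers":0}

```text
t: 2.3
eef_pos: [0.3599, -0.251, 0.2296]
orientation: [179.9, -0.1, 76.3]
ft_force: [0.8, 0.2, 0.2]
opening: 0.002
```

```bash
python3 - <<'E'
from h import *
rows(13,(.62,.235,.22),74)
E
```

```text
from 2.3 [ 0.35985424 -0.25104528  0.22960055] [ 1.79946263e+02 -5.83099046e-02  7.63180088e+01]
{'x': 41, 'y': 11, 'z': 1, 'wz': np.float64(0.04)}
{'x': 41, 'y': 9, 'z': 1, 'wz': np.float64(-0.0)}
{'x': 41, 'y': 9, 'z': 1, 'wz': np.float64(-0.0)}
{'x': 41, 'y': 9, 'z': 1, 'wz': np.float64(-0.0)}
{'x': 41, 'y': 9, 'z': 1, 'wz': np.float64(-0.0)}
{'x': 41, 'y': 9, 'z': 1, 'wz': np.float64(-0.0)}
{'x': 41, 'y': 9, 'z': 1, 'wz': np.float64(-0.0)}
{'x': 41, 'y': 9, 'z': 1, 'wz': np.float64(-0.0)}
{'x': 41, 'y': 9, 'z': 1, 'wz': np.float64(-0.0)}
{'x': 41, 'y': 9, 'z': 1, 'wz': np.float64(-0.0)}
{'x': 41, 'y': 9, 'z': 1, 'wz': np.float64(-0.0)}
{'x': 41, 'y': 9, 'z': 1, 'wz': np.float64(-0.0)}
{'x': 41, 'y': 9, 'z': 1, 'wz': np.float64(-0.0)}
```

Call:
apply_moves:
  targets:
    - {"x":46,"y":12,"z":0,"wx":0,"wy":0,"wz":0.04,"fingers":0}
    - {"x":46,"y":10,"z":0,"wx":0,"wy":0,"wz":0,"fingers":0}
    - {"x":46,"y":10,"z":0,"wx":0,"wy":0,"wz":0,"fingers":0}
    - {"x":46,"y":10,"z":0,"wx":0,"wy":0,"wz":0,"fingers":0}
    - {"x":46,"y":10,"z":0,"wx":0,"wy":0,"wz":0,"fingers":0}
    - {"x":46,"y":10,"z":0,"wx":0,"wy":0,"wz":0,"fingers":0}
    - {"x":46,"y":10,"z":0,"wx":0,"wy":0,"wz":0,"fingers":0}
    - {"x":46,"y":10,"z":0,"wx":0,"wy":0,"wz":0,"fingers":0}
    - {"x":46,"y":10,"z":0,"wx":0,"wy":0,"wz":0,"fingers":0}
    - {"x":46,"y":10,"z":0,"wx":0,"wy":0,"wz":0,"fingers":0}

```text
t: 3.3
eef_pos: [0.588, 0.1849, 0.234]
orientation: [179.4, -0.1, 74.0]
ft_force: [1.5, -1.6, -0.3]
opening: 0.003
```

```bash
python3 - <<'E'
from h import *
rows(3,(.616,.232,.15),74)
E
```

```text
from 3.3 [0.58796522 0.18491778 0.23402173] [ 1.79396534e+02 -8.92810317e-02  7.40436713e+01]
{'x': 18, 'y': 4, 'z': 28, 'wz': np.float64(0.0)}
{'x': 18, 'y': 4, 'z': 28, 'wz': np.float64(-0.0)}
{'x': 18, 'y': 4, 'z': 28, 'wz': np.float64(-0.0)}
```

Call:
apply_moves:
  targets:
    - {"x":25,"y":5,"z":20,"wx":0,"wy":0,"wz":0,"fingers":0}
    - {"x":20,"y":4,"z":25,"wx":0,"wy":0,"wz":0,"fingers":0}
    - {"x":5,"y":2,"z":25,"wx":0,"wy":0,"wz":0,"fingers":0}
    - {"x":0,"y":0,"z":10,"wx":0,"wy":0,"wz":0,"fingers":0}
    - {"x":0,"y":0,"z":0,"wx":0,"wy":0,"wz":0,"fingers":0}

```text
t: 3.8
eef_pos: [0.6154, 0.2381, 0.1511]
orientation: [179.4, -0.1, 74.4]
ft_force: [0.4, -0.4, 0.0]
opening: -0.003
```

```bash
python3 - <<'E'
from h import *
rows(2,(.615,.230,.118),74)
p=cams.read_camera("scene")
a=p["pixels"][110:260,190:390,::-1]
cv2.imwrite("pics/near1.png",cv2.resize(a,(800,600),interpolation=2))
print([(d["centre"],d["conf"]) for d in tip_of(p,"paddle_big")])
E
```

```text
from 3.8 [0.61535527 0.23805733 0.15105997] [ 1.79399034e+02 -1.23348370e-01  7.43814586e+01]
{'x': -4, 'y': 1, 'z': 17, 'wz': np.float64(0.01)}
{'x': -4, 'y': 1, 'z': 17, 'wz': np.float64(-0.0)}
[([0.6123, 0.2242, 0.1148], 0.8)]
```

View pics/near1.png

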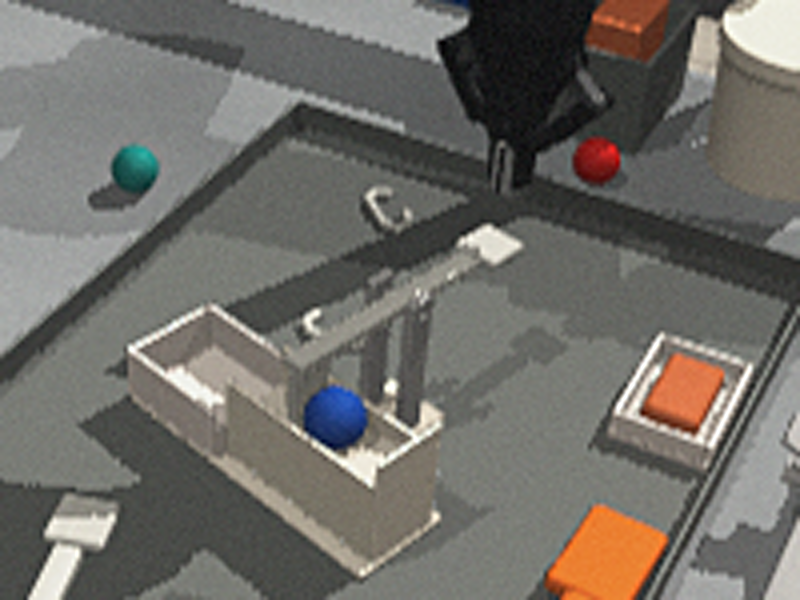

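The shut fingertip, at (505,180), hangs straight above the correct paddle at (490,243). I'll press down while following the paddle inwards.

Call:
apply_moves:
  targets:
    - {"x":-4,"y":0,"z":15,"wx":0,"wy":0,"wz":0,"fingers":0}
    - {"x":-3,"y":0,"z":15,"wx":0,"wy":0,"wz":0,"fingers":0}
    - {"x":-1,"y":0,"z":12,"wx":0,"wy":0,"wz":0,"fingers":0}
    - {"x":-2,"y":0,"z":12,"wx":0,"wy":0,"wz":0,"fingers":0}
    - {"x":-3,"y":0,"z":12,"wx":0,"wy":0,"wz":0,"fingers":0}
    - {"x":-3,"y":0,"z":10,"wx":0,"wy":0,"wz":0,"fingers":0}

```text
t: 4.5
eef_pos: [0.614, 0.2211, 0.0769]
orientation: [178.9, -0.5, 74.3]
ft_force: [-2.7, -1.0, 6.3]
opening: -0.0
```

Call:
apply_moves:
  targets:
    - {"x":-3,"y":-1,"z":6,"wx":0,"wy":0,"wz":0,"fingers":0}
    - {"x":-1,"y":-1,"z":4,"wx":0,"wy":0,"wz":0,"fingers":0}
    - {"x":0,"y":0,"z":0,"wx":0,"wy":0,"wz":0,"fingers":0}
    - {"x":0,"y":0,"z":0,"wx":0,"wy":0,"wz":0,"fingers":0}

```text
t: 4.9
eef_pos: [0.6118, 0.2165, 0.0651]
orientation: [178.8, -0.5, 74.2]
ft_force: [-0.4, 2.9, 5.9]
opening: -0.002
```

```bash
python3 - <<'E'
from h import *
p=cams.read_camera("scene")
a=p["pixels"][110:260,190:390,::-1]
cv2.imwrite("pics/press1.png",cv2.resize(a,(800,600),interpolation=2))
print([(d["centre"],d["conf"]) for d in tip_of(p,"ball_big_center")],[(d["centre"],d["conf"]) for d in tip_of(p,"paddle_big")])
E
```

```text
[([0.257, -0.2686, 0.0233], 0.72), ([0.4726, 0.095, 0.0383], 0.59), ([0.2708, 0.2898, 0.0227], 0.51), ([0.5968, 0.5099, 0.0214], 0.51)] [([0.609, 0.2132, 0.0691], 0.65), ([0.7572, -0.2081, 0.0052], 0.46)]
```

View pics/press1.png

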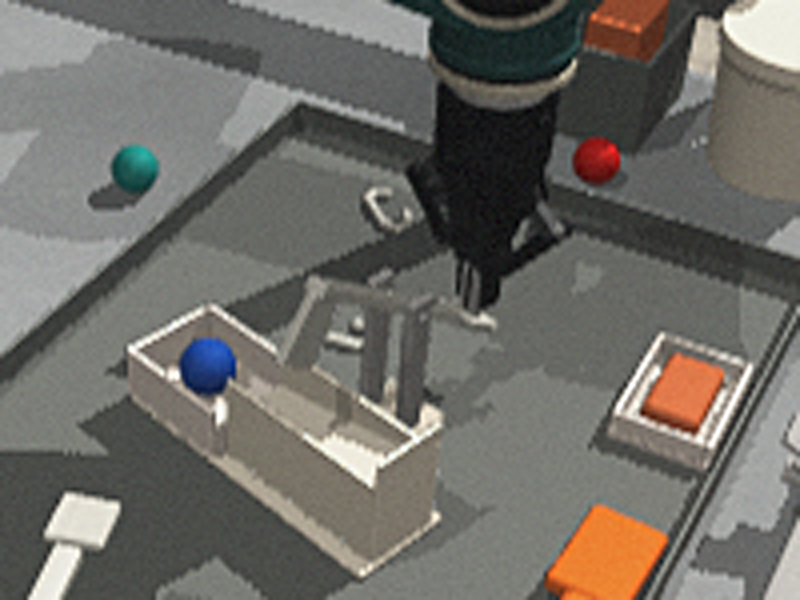

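The ball, at (208,365), is in the dish and the gate is up. I'll hold a moment, then raise the finger gently, moving outwards as the paddle comes up.

Call:
apply_moves:
  targets:
    - {"x":0,"y":0,"z":0,"wx":0,"wy":0,"wz":0,"fingers":0}
    - {"x":0,"y":0,"z":0,"wx":0,"wy":0,"wz":0,"fingers":0}
    - {"x":2,"y":0,"z":-10,"wx":0,"wy":0,"wz":0,"fingers":0}
    - {"x":3,"y":0,"z":-12,"wx":0,"wy":0,"wz":0,"fingers":0}
    - {"x":3,"y":0,"z":-15,"wx":0,"wy":0,"wz":0,"fingers":0}
    - {"x":2,"y":0,"z":-15,"wx":0,"wy":0,"wz":0,"fingers":0}
    - {"x":0,"y":0,"z":-25,"wx":0,"wy":0,"wz":0,"fingers":0}
    - {"x":0,"y":0,"z":-40,"wx":0,"wy":0,"wz":0,"fingers":0}
    - {"x":0,"y":0,"z":-20,"wx":0,"wy":0,"wz":0,"fingers":0}
    - {"x":0,"y":0,"z":0,"wx":0,"wy":0,"wz":0,"fingers":0}

```text
t: 6.05
eef_pos: [0.6103, 0.2256, 0.2107]
orientation: [178.9, -0.5, 74.2]
ft_force: [0.3, 0.9, 0.1]
opening: 0.001
```

Call:
apply_moves:
  targets:
    - {"x":0,"y":0,"z":0,"wx":0,"wy":0,"wz":0,"fingers":0}
    - {"x":0,"y":0,"z":0,"wx":0,"wy":0,"wz":0,"fingers":0}
    - {"x":0,"y":0,"z":0,"wx":0,"wy":0,"wz":0,"fingers":0}
    - {"x":0,"y":0,"z":0,"wx":0,"wy":0,"wz":0,"fingers":0}
    - {"x":0,"y":0,"z":0,"wx":0,"wy":0,"wz":0,"fingers":0}

```text
t: 6.55
eef_pos: [0.6091, 0.2249, 0.2068]
orientation: [179.1, -0.3, 74.2]
ft_force: [-0.8, 0.4, 1.0]
opening: -0.002
```

```bash
python3 - <<'E'
from h import *
o=manip.observe(); print(o["t"],o["eef_pos"],o["ft_force"])
for k in range(2):
    p=cams.read_camera("scene")
    for l in ("ball_big_center","paddle_big","ball_small_center"): print(l,[(np.round(d["centre"],3),d["conf"]) for d in tip_of(p,l)])
cv2.imwrite("pics/end.png",cv2.resize(p["pixels"][:,:,::-1],(800,600),interpolation=2))
E
```

```text
6.55 [0.60909202 0.22491627 0.2068392 ] [-0.75340868  0.4286267   1.01776609]
ball_big_center [(array([0.596, 0.51 , 0.022]), 0.65), (array([ 0.259, -0.269,  0.022]), 0.57), (array([0.268, 0.287, 0.02 ]), 0.51), (array([0.46 , 0.094, 0.035]), 0.44)]
paddle_big [(array([0.612, 0.226, 0.118]), 0.59)]
ball_small_center [(array([ 0.598, -0.28 ,  0.068]), 0.56), (array([0.51 , 0.204, 0.005]), 0.21)]
ball_big_center [(array([0.269, 0.292, 0.022]), 0.62), (array([ 0.259, -0.267,  0.024]), 0.5), (array([0.46 , 0.093, 0.034]), 0.43)]
paddle_big [(array([0.611, 0.225, 0.116]), 0.81), (array([ 0.469,  0.363, -0.   ]), 0.49), (array([ 0.756, -0.21 ,  0.005]), 0.33)]
ball_small_center [(array([ 0.597, -0.284,  0.071]), 0.69)]
```

View pics/end.png

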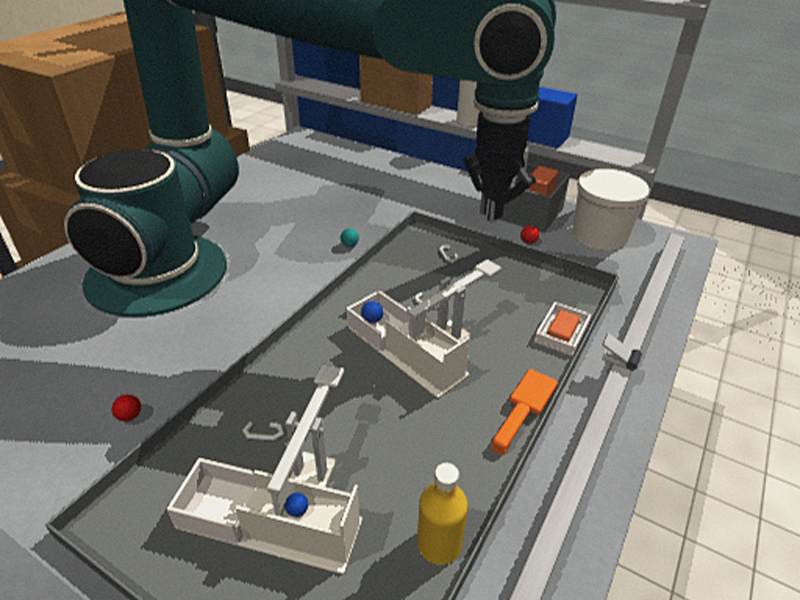

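The ball, at (372,312) in the scene picture, is in the dish but still rocking. Both levers are up. I'll wait for it to settle.

Call:
apply_moves:
  targets:
    - {"x":0,"y":0,"z":0,"wx":0,"wy":0,"wz":0,"fingers":0}
    - {"x":0,"y":0,"z":0,"wx":0,"wy":0,"wz":0,"fingers":0}
    - {"x":0,"y":0,"z":0,"wx":0,"wy":0,"wz":0,"fingers":0}
    - {"x":0,"y":0,"z":0,"wx":0,"wy":0,"wz":0,"fingers":0}
    - {"x":0,"y":0,"z":0,"wx":0,"wy":0,"wz":0,"fingers":0}
    - {"x":0,"y":0,"z":0,"wx":0,"wy":0,"wz":0,"fingers":0}
    - {"x":0,"y":0,"z":0,"wx":0,"wy":0,"wz":0,"fingers":0}
    - {"x":0,"y":0,"z":0,"wx":0,"wy":0,"wz":0,"fingers":0}
    - {"x":0,"y":0,"z":0,"wx":0,"wy":0,"wz":0,"fingers":0}
    - {"x":0,"y":0,"z":0,"wx":0,"wy":0,"wz":0,"fingers":0}

```text
t: 7.95
eef_pos: [0.6093, 0.225, 0.2079]
orientation: [179.0, -0.3, 74.2]
ft_force: [-0.1, -0.1, -0.4]
opening: 0.007
```

Call:
apply_moves:
  targets:
    - {"x":0,"y":0,"z":0,"wx":0,"wy":0,"wz":0,"fingers":0}
    - {"x":0,"y":0,"z":0,"wx":0,"wy":0,"wz":0,"fingers":0}
    - {"x":0,"y":0,"z":0,"wx":0,"wy":0,"wz":0,"fingers":0}
    - {"x":0,"y":0,"z":0,"wx":0,"wy":0,"wz":0,"fingers":0}
    - {"x":0,"y":0,"z":0,"wx":0,"wy":0,"wz":0,"fingers":0}
    - {"x":0,"y":0,"z":0,"wx":0,"wy":0,"wz":0,"fingers":0}
    - {"x":0,"y":0,"z":0,"wx":0,"wy":0,"wz":0,"fingers":0}
    - {"x":0,"y":0,"z":0,"wx":0,"wy":0,"wz":0,"fingers":0}
    - {"x":0,"y":0,"z":0,"wx":0,"wy":0,"wz":0,"fingers":0}
    - {"x":0,"y":0,"z":0,"wx":0,"wy":0,"wz":0,"fingers":0}

```text
t: 8.95
eef_pos: [0.6093, 0.225, 0.2079]
orientation: [179.0, -0.3, 74.2]
ft_force: [0.1, -0.2, 0.4]
opening: -0.0
```

```bash
cat > chk.py <<'E'
from h import *
for k in range(12):
    p=cams.read_camera("scene"); hsv=cv2.cvtColor(p["pixels"],cv2.COLOR_RGB2HSV)
    m=((hsv[...,0]>100)&(hsv[...,0]<130)&(hsv[...,1]>120)).astype(np.uint8); m[:185]=0; m[240:]=0; m[:,:210]=0;m[:,310:]=0
    W=cloud(p)[m>0]; ys,xs=np.nonzero(m)
    print(round(manip.observe()["t"],2),len(W),np.round([xs.mean(),ys.mean()],2),np.round(np.median(W,0),3))
for l in ("paddle_big","paddle_small","ball_small_center","ball_big_center"): print(l,[(np.round(d["centre"],3),round(d["conf"],2)) for d in tip_of(p,l)])
print(manip.observe()["eef_pos"])
E
python3 chk.py
```

```text
9.0 149 [237.75 199.17] [0.463 0.081 0.046]
9.05 150 [237.72 199.13] [0.463 0.08  0.046]
9.1 149 [237.72 199.09] [0.462 0.08  0.046]
9.15 150 [237.73 199.13] [0.463 0.08  0.045]
9.2 148 [237.76 199.12] [0.463 0.081 0.046]
9.25 149 [237.75 199.17] [0.463 0.08  0.045]
9.3 149 [237.75 199.17] [0.463 0.08  0.046]
9.35 150 [237.73 199.13] [0.463 0.081 0.045]
9.4 148 [237.76 199.12] [0.463 0.08  0.046]
9.45 149 [237.76 199.17] [0.463 0.081 0.045]
9.5 149 [237.76 199.12] [0.463 0.08  0.045]
9.55 148 [237.76 199.07] [0.463 0.081 0.045]
paddle_big [(array([0.611, 0.224, 0.119]), 0.56)]
paddle_small [(array([ 0.528, -0.126,  0.114]), 0.79), (array([0.612, 0.223, 0.117]), 0.28)]
ball_small_center [(array([ 0.597, -0.281,  0.067]), 0.46)]
ball_big_center [(array([ 0.258, -0.27 ,  0.024]), 0.74), (array([0.458, 0.096, 0.033]), 0.73), (array([0.268, 0.288, 0.023]), 0.43), (array([0.596, 0.512, 0.016]), 0.42)]
[0.60933432 0.22502497 0.20788575]
```

The ball is at rest in the dish. In chute coordinates x≈-0.11, y≈0 and z≈0.034, all within limits. Handing in.

```bash
python3 -c "
from h import *
print(manip.job_done())"
```

```text
the job is handed in; nothing more can be done
None
```

I pressed the far lever, on the chute with the larger ball, with the shut fingertips. The measured ball diameters were about 39 mm there and 28 mm on the other chute. The ball rolled into its dish, I let the lever spring back, and I handed the job in after about 9.6 s; it gave no verdict.

- **Larger ball:** it stayed still over 12 frames (0.55 s). In chute coordinates it lies at x ≈ -0.11, y ≈ 0, z ≈ 0.03 m, inside the dish limits. It sits about 20 mm past the dish centre rather than at it.
- **Levers:** both paddles read back at their rest heights, the pressed one 4–9 mm above its nominal 110 mm and the other 4 mm above. I did not measure the lever angles directly.
- **Smaller ball:** still behind its gate, with its detected position within about 4 mm of where it started.
- **Other things in the tray:** they look unmoved in the last full picture. I did not measure their positions again.
- **Robot:** the fingertips are about 90 mm above the paddle, touching nothing.

No check failed. The network's ball detector also kept reporting the red and turquoise look-alikes, so I told the balls apart by colour and position.

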